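# Weigh a pail of terminal blocks on the sprung hook scale

### The arm

A 6-joint arm with a two-finger parallel gripper is mounted at the origin on the work surface. World frame = base frame: x ahead of the robot, y to its left, z up, the work surface at z = 0. Lengths are in m, angles in degrees, forces in N, time in s.
With the tool pointing down it reaches from about 0.3 to 0.75 m from the base axis. Payload 8.5 kg.
Tool frame: the origin (TCP) lies at the very end of the fingers, on their centre line; the grasp point (between the pads) lies 19 mm behind it; z points along the fingers, y is the line along which they close (so a half turn about z gives the same grasp; the last joint's range is limited). The gripper opens to 85 mm and grips with 20 to 120 N. Pads are 22 mm wide; open, the fingers measure 114 mm over their backs; the gripper's body (76 mm by 85 mm) begins 54 mm behind the grasp point. The pads swing forward as they close: fully open they stand 13 mm farther back than shut.
Start: joints at [63.237, 21.807, 74.336, -0, 83.858, -12.336], TCP at [0.137, 0.533, 0.231] pointing down, gripper open.
Joint ranges: [-178.18, 178.18], [-50.72, 133.34], [12.68, 142.11], [-81.47, 261.47], [9.98, 163.14], [-165.26, 165.26]. Speed limits (degrees/s): [136.94, 136.94, 180, 180, 180, 180].

### API

Orientations are given as a 3x3 rotation matrix whose columns are the frame's x, y, z axes.
In Python, from rig import env, optics, spotter gives the robot as it stands.
- The arm moves only by the shell command python3 -m crank 'ROWS' [FORCE]. ROWS is JSON, one flat list of numbers, 5 for each row, row after row: the finger opening in cm, from 0 to 8.54, then the shift along the tool's x, y, z in cm, then the turn about the tool's z in rad. A call has exactly 8 rows; each row shifts and turns the commanded pose from where the row before left it, along the tool's axes as they then stand; what a row does not reach is not made up. A row lasts 1/12 s, in which the tool goes at most 41.7 mm and 7.16 degrees, less where a joint would pass 70% of its speed; a pose out of reach is approached as far as the arm can. A call is refused whole if a number of a shift passes 4.17 or a number of a turn 0.125, either way. A call with a gripper value outside its range is refused whole. The fingers move at their own pace and stop on an object; FORCE is the grip in N (left out, the last holds). Time passes only in rows, so rows that do not move let the fingers close, or fill a call up. It gives the time, the measured TCP pose, the force, the opening and the grip force at its end, in the units of the state.
- env.observe(): the state, without advancing time (a new reading comes with each control period).
- optics.get_image(name): name is "side" or "top"; returns a dict with "color" (420x560x3 uint8, red, green, blue), "intrinsics" (3x3 intrinsics, pixels), "distortion" ([k1, k2, p1, p2, k3] as OpenCV has them; the pictures are not rectified), "pose" (4x4, takes a point from camera to world coordinates). Camera axes: x right, y up, looking along -z (the intrinsics and any distortion apply to the point x, -y, -z); pixel columns grow to the right and rows downward; lengths in m; the calibration is good to about 2 mm. A picture is of the moment at which its call begins. There is no depth.
- env.close_job(): hands the job in; it is judged then, once.
Trained networks look in a picture, given as the dict that the camera call returned (one of the last four; its "shot" number tells which), for a name from the list of things; names that differ only in an ending like _2 or _b are one class to them, and where a whole thing is asked for, a point or a joint stands for the part that bears it (a point fixed in the world has none). Each returns a list of dicts, best first, with "score" (0 to 1); they miss things now and then, are a little off and sometimes report something else, mostly with a low value. They report only what shows in the picture. A call takes as long as a camera call. They do not tell look-alikes from the thing itself.
- spotter.look_for(picture, query): "at" ([column, row] as shares, 0 to 1, of the picture: columns of its width, rows of its height, amid what is visible of it).
The state is a dict: "time_s": time; "q": joint angles; "qvel": joint speeds; "joint_efforts": joint torques, N m; "position": TCP position; "tool_rot": TCP orientation; "ft_force": force on the tool from outside, world axes, zero at the start; "wrist_torque": the same for the moment, N m; "grip_width": finger opening in m; "gripper_force": force on a finger pad.
Only numpy, scipy, OpenCV 4.12 (cv2) and the standard library are available. Lean on these libraries where they do the work, as an engineer would, in place of code of your own. Each camera call takes 0.05 s, during which the arm holds its last target. There are 200 camera calls.

### The job

Weigh the deep parts pail: pick it up, hang it by its crossbar in the twin hook of the spring scale, and ease it down slowly until the spring carries the whole weight before you let go, so that the pointer settles without jumping or bouncing. Do not push or knock the scale, do not tip the pail, and leave the shallow pail, the screwdriver and the circuit breaker where they are.

Things in the scene. Friction and masses are not known exactly. Their poses are not given: they have to be found in the camera images.
- deep_pail: Grey plastic parts pail with DEEP walls (75 mm high), full of terminal blocks that are part of it; 80 (x) x 110 (y) mm. Origin: centre of its underside; z up, y along its crossbar. A rigid arch of 8 mm steel bar (uprights at y = +-58 mm) carries the crossbar. Mass 350 to 700 g, different each run, centred under the grip. It may hang either way round.
- pail_bar (a point): Middle of the deep pail's straight steel crossbar (8 mm round, along the pail's y), on the bar's axis, 130 mm above the pail's underside; axes as the pail's.
- pail_grip (a point): In the black square hand grip that stands on the middle of the deep pail's crossbar: 24 x 24 mm, faces along the pail's x and y, from 132 to 192 mm above the pail's underside. This point is 170 mm above the underside, 40 mm above the crossbar's axis: a good height to hold.
- scale: Spring scale: grey column 46 x 56 mm, 328 mm high, fixed on a 150 x 150 mm steel foot. Origin: centre of the column on the bench; z up. The hook sticks out towards the scale's own -x, on a carriage that reaches 39 mm from the column's axis. White plates with marks every 10 mm on the column's sides (+-y).
- hook_seat (a point): Where the crossbar's axis lies when seated in the hook, 120 mm from the column's axis; 259 mm above the bench when empty; sinks with the hook; axes as the scale's. Two 8 mm prongs, 24 mm apart along y, form a trough open upwards: bottom 16 mm long, outer lip 28 mm high with its tip at 150 mm, inner slope 22 mm high starting at 92 mm. Lower the bar in, lying along y.
- weigh (a joint): How far the hook and its pointer have sunk, m: 0 empty, end stop at 0.095. Spring: 10 mm for each newton hung on it (100 N/m, lightly damped), so the deep pail settles between 0.034 and 0.069, by its mass. Delicate: the hook must never move, up or down, faster than 0.10 m/s, nor be loaded with more than 20 N.
- shallow_pail: Bystander: the same kind of pail, also 80 x 110 mm, but with SHALLOW walls, 30 mm high, and a low arch; the top of its hand grip is 137 mm above its underside. It holds a few steel pins. Origin: centre of its underside. Either pail may stand in either place.
- screwdriver: Bystander: screwdriver lying on the bench, about 200 mm long, along its x.
- breaker: Bystander: white circuit breaker, 74 x 54 x 75 mm, origin at the centre of its underside.
There are look-alikes about, which are no part of the job. What is shaped like the deep_pail but purple or red is not meant.

How it is judged:
By the outcome, as a careful person would: the job done as asked, in the order asked, and still so for the second after the job is handed in, with the robot touching nothing.
It also fails if it takes over 54 s, if anything falls off the work surface, if the arm or the gripper's body presses on something with over 40 N, if the wrist force passes 120 N, or if a joint passes its speed limit or range.

## Working session

There is one attempt and no reset: what is moved stays moved. The work goes in short steps, Python scripts to look and compute and a shell command to move; the robot and the scene stay as the last step left them, time stands still between calls to the robot, and variables do not carry over. Pictures are saved under pics/ and viewed, at most 10 in all, crops included, and the job is handed in when it is done.

```bash
ls; mkdir -p pics
python3 - <<'E'
from rig import env, optics, spotter
import cv2, numpy as np
s=env.observe(); print(s['time_s'],s['position'],s['tool_rot'],s['q'],s['ft_force'])
for n in ("side","top"):
    p=optics.get_image(n); cv2.imwrite(f'pics/{n}0.png',p['color'][:,:,::-1])
    print(n,p['intrinsics'],p['distortion'],np.round(p['pose'],4).tolist())
    for q in ["deep_pail","pail_bar","pail_grip","scale","hook_seat","weigh","shallow_pail","screwdriver","breaker"]:
        print(q,[(np.round(np.array(d['at'])*[560,420],1).tolist(),round(d['score'],2)) for d in spotter.look_for(p,q)[:4]])
E
```

```text
pics
0.0 [0.1368962  0.5323948  0.23070286] [[-9.68469749e-01  2.49130314e-01 -6.57258308e-04]
 [ 2.49130995e-01  9.68468878e-01 -1.33400397e-03]
 [ 3.04193388e-04 -1.45568591e-03 -9.99998894e-01]] [ 6.32380721e+01  2.18426403e+01  7.43836415e+01 -7.96677707e-04
  8.38589207e+01 -1.23357591e+01] [-0.76043332 -0.97534203 -0.3464114 ]
side [[521.26378299   0.         280.81578653]
 [  0.         521.26378299 219.64528271]
 [  0.           0.           1.        ]] [-0.01302498  0.          0.          0.          0.        ] [[-0.9976, 0.0572, -0.0389, 0.4617], [-0.0685, -0.7431, 0.6657, 0.9002], [0.0092, 0.6668, 0.7452, 1.1976], [0.0, 0.0, 0.0, 1.0]]
deep_pail [([360.6, 357.9], 0.85), ([333.4, 270.8], 0.74), ([281.4, 304.9], 0.74), ([267.4, 249.4], 0.68)]
pail_bar [([363.7, 356.2], 0.96), ([282.1, 302.8], 0.88), ([268.9, 259.6], 0.78), ([332.9, 271.6], 0.73)]
pail_grip [([328.4, 275.1], 0.97), ([279.1, 302.8], 0.68), ([270.0, 253.7], 0.65), ([364.1, 358.3], 0.65)]
scale [([291.3, 171.4], 0.68)]
hook_seat [([287.0, 128.3], 0.68)]
weigh [([282.8, 128.2], 0.89), ([294.8, 358.2], 0.75), (
[... 323 characters left out ...]
 0.          0.        ] [[0.0192, 0.9909, -0.1334, 0.3408], [-0.9998, 0.0192, -0.0008, 0.0115], [0.0018, 0.1334, 0.9911, 1.4039], [0.0, 0.0, 0.0, 1.0]]
deep_pail [([221.0, 205.3], 0.85), ([277.9, 191.8], 0.75), ([169.7, 284.8], 0.59), ([265.4, 256.2], 0.58)]
pail_bar [([169.0, 284.7], 0.98), ([262.1, 254.9], 0.81), ([280.1, 190.0], 0.72), ([220.6, 204.8], 0.68)]
pail_grip [([168.0, 282.0], 0.91), ([221.9, 200.7], 0.88), ([276.0, 190.4], 0.78), ([261.9, 257.1], 0.55)]
scale [([400.3, 203.1], 0.8)]
hook_seat [([402.8, 185.1], 0.66)]
weigh [([409.3, 189.8], 0.92)]
shallow_pail [([172.3, 221.4], 0.71)]
screwdriver [([247.4, 142.5], 0.59), ([408.3, 190.2], 0.45)]
breaker [([360.7, 274.5], 0.81)]
```

View pics/side0.png

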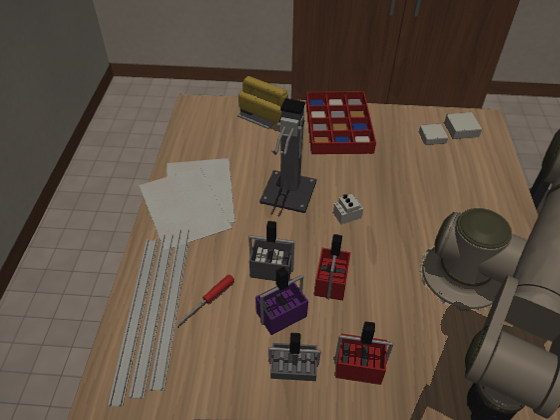

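View pics/top0.png

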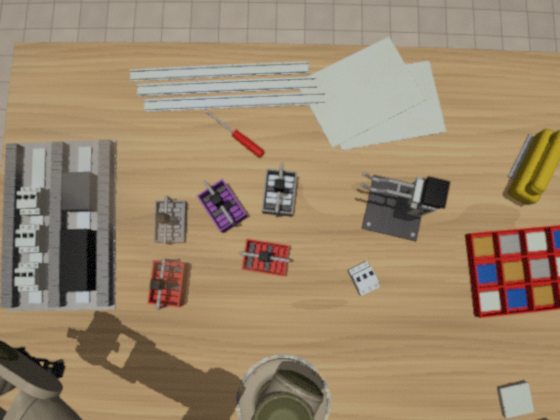

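The pail candidates are:
- **Grey:** side (270,255) / top (280,191), and side (295,358) / top (172,221).
- **Purple:** side (282,303) / top (221,205).
- **Red:** side (333,272) and (362,358).

The grey pail at side (270,255) has the deeper walls and higher grip, so it fits the description. The other grey one looks shallow. I'll confirm this in an enlarged crop.

Run:
```python
import cv2, numpy as np
a=cv2.imread('pics/side0.png');b=cv2.imread('pics/top0.png')
def c(im,x,y,w,h,s): return cv2.resize(im[y:y+h,x:x+w],None,fx=s,fy=s,interpolation=cv2.INTER_CUBIC)
# 400x300 tiles
t=[c(a,235,210,100,75,4),c(a,245,320,100,75,4),c(b,240,150,100,75,4),c(a,250,95,80,60,5)]
cv2.imwrite('pics/c1.png',np.vstack([np.hstack(t[:2]),np.hstack(t[2:])]))
t=[c(b,350,165,110,82,7)]
cv2.imwrite('pics/c2.png',t[0])
```

```text
(no output)
```

View pics/c1.png

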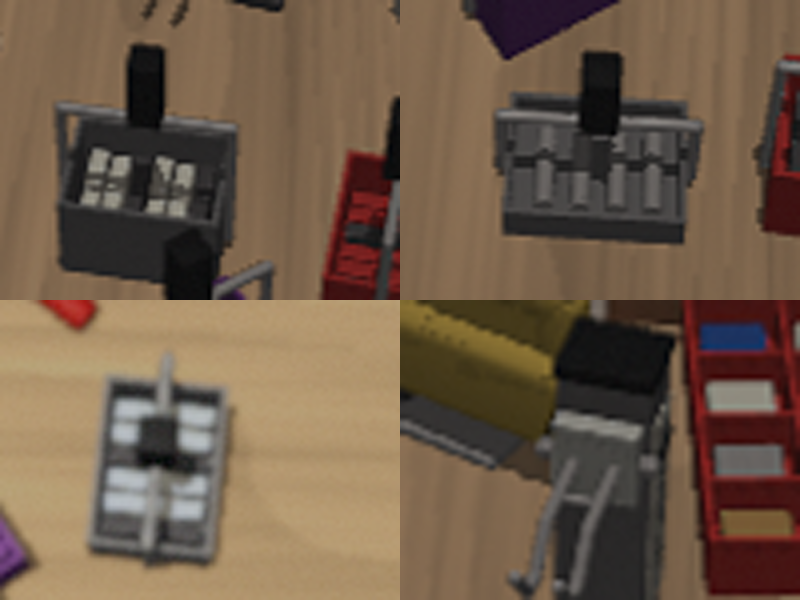

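View pics/c2.png

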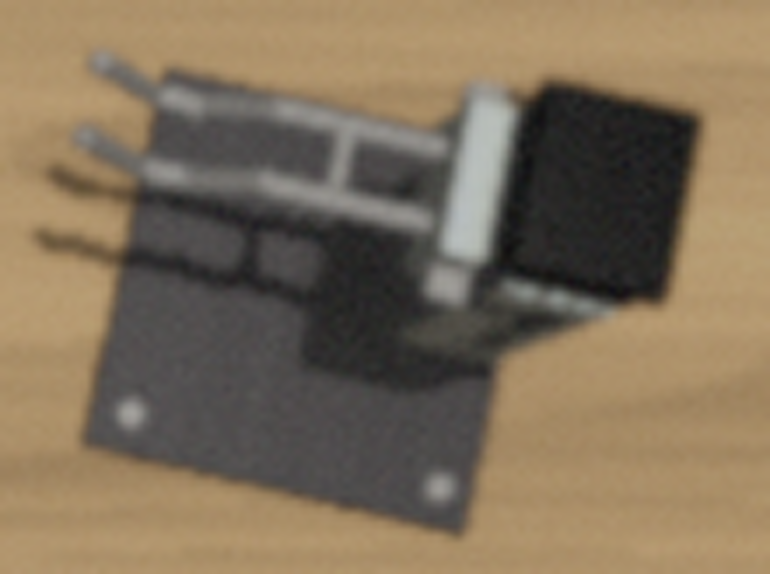

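The crop confirms it: the grey pail at side (270,255) / top (280,191) has the deep walls, the white terminal blocks and the tall grip. The other grey one is shallow. In c2 the hook prong tips point left, at about top px (364,174) and (362,184). Next I'll fit both poses from these clicked points.

```bash
cat > geo.py <<'E'
import numpy as np, cv2
from scipy.optimize import least_squares
def proj(p,P):
    T=np.array(p['pose']);P=np.atleast_2d(P)
    c=(P-T[:3,3])@T[:3,:3]; c=c*[1,-1,-1]
    return cv2.projectPoints(c.reshape(-1,1,3),np.zeros(3),np.zeros(3),np.array(p['intrinsics'],float),np.array(p['distortion'],float))[0].reshape(-1,2)
def fit(cams,obs,x0):
    """obs: (cam, local xyz, px); unknown x,y,yaw(rad)"""
    def f(v):
        c,s=np.cos(v[2]),np.sin(v[2]);R=np.array([[c,-s,0],[s,c,0],[0,0,1]])
        return np.concatenate([proj(cams[k],R@np.array(l)+[v[0],v[1],0])[0]-px for k,l,px in obs])
    r=least_squares(f,x0,loss='soft_l1'); return r.x,f(r.x).reshape(-1,2)
E
python3 - <<'E'
from rig import env, optics
from geo import *
C={n[0]:optics.get_image(n) for n in("side","top")}
def px(x,y,s,ox,oy): return np.array([(x+.5)/s-.5+ox,(y+.5)/s-.5+oy])
S=lambda x,y:px(x,y,4,235,210)
T=lambda x,y:px(x,y-300,4,240,150)
obs=[('t',(0,0,.192),T(158,438)),
('t',(.058,.0,0),None)][:1]
# pail: yaw≈0 -> local y = world y; image left=+y, up=+x. bar runs up/down in the top image => pail y ~ world x
# so yaw≈-90deg: local y->+x world, local x->-y world(right)
obs+=[('t',(0,.058,.130),T(168,360)),('t',(0,-.058,.130),T(150,558)),
('t',(-.04,.055,.075),T(107,377)),('t',(.04,.055,.075),T(228,388)),('t',(.04,-.055,.075),T(213,562)),('t',(-.04,-.055,.075),T(90,550)),
('s',(0,0,.192),S(148,52)),('s',(0,.058,.13),S(62,106)),('s',(0,-.058,.13),S(233,127)),
('s',(-.04,.055,.075),S(62,205)),('s',(-.04,-.055,.075),S(217,220)),('s',(-.04,.055,0),S(63,265))]
x,r=fit(C,obs,[.4,0,-1.57]);print('pail',x,np.degrees(x[2]));print(np.round(r,1).tolist())
U=lambda x,y:px(x,y,7,350,165)
V=lambda x,y:px(x-400,y-300,5,250,95)
# scale local -x -> world +y(left), yaw≈-90: local y-> world +x (up)
o=[('t',(-.15,.012,.279),U(102,62)),('t',(-.15,-.012,.279),U(85,135)),
('t',(-.023,.028,.328),U(545,80)),('t',(.023,.028,.328),U(700,118)),('t',(.023,-.028,.328),U(663,302)),
('t',(-.075,.075,.008),U(165,70)),('t',(-.075,-.075,.008),U(83,443)),('t',(.075,-.075,.008),U(463,535)),
('s',(-.15,.012,.279),V(518,580)),('s',(-.15,-.012,.279),V(567,590)),
('s',(.023,.028,.328),V(585,322)),('s',(.023,-.028,.328),V(675,342)),('s',(-.023,-.028,.328),V(660,388)),('s',(-.023,.028,.328),V(555,372))]
y,r=fit(C,o,[.35,-.3,-1.57]);print('scale',y,np.degrees(y[2]));print(np.round(r,1).tolist())
c,s=np.cos(y[2]),np.sin(y[2]);print('seat',y[0]-.12*c,y[1]-.12*s)
E
```

```text
pail [ 0.5374944   0.01614379 -1.64467052] -94.23267932227724
[[0.5, 0.4], [0.2, 0.7], [0.2, -2.0], [-0.3, 0.4], [0.6, 0.5], [0.5, -0.4], [-0.3, -0.3], [-0.2, 0.6], [-0.1, 0.0], [0.2, -0.2], [-1.0, -0.2], [0.7, 0.9], [-0.2, 1.0]]
scale [ 0.50567398 -0.30809312 -1.79802498] -103.0192428572421
[[-1.2, 0.1], [-1.2, 0.2], [-0.1, 0.7], [-1.0, 0.6], [-1.1, 0.2], [6.4, 1.6], [5.8, 2.2], [6.1, 2.7], [-1.6, 0.5], [-2.8, 0.2], [-1.9, -0.6], [-0.8, -1.0], [-2.2, -0.8], [-0.7, -1.3]]
seat 0.5327073719467894 -0.1911777874803152
```

The foot isn't centred on the column, since it leaves a constant 6 px residual. I'll refit with that offset free.

Run:
```python
from rig import env, optics
from geo import *
C={n[0]:optics.get_image(n) for n in("side","top")}
def px(x,y,s,ox,oy): return np.array([(x+.5)/s-.5+ox,(y+.5)/s-.5+oy])
U=lambda x,y:px(x,y,7,350,165)
V=lambda x,y:px(x-400,y-300,5,250,95)
for d in (.012,.016,.02,.025):
  o=[('t',(-.15,.012,.279),U(102,62)),('t',(-.15,-.012,.279),U(85,135)),
  ('t',(-.023,.028,.328),U(545,80)),('t',(.023,.028,.328),U(700,118)),('t',(.023,-.028,.328),U(663,302)),
  ('t',(-.075-d,.075,.008),U(165,70)),('t',(-.075-d,-.075,.008),U(83,443)),('t',(.075-d,-.075,.008),U(463,535)),
  ('s',(-.15,.012,.279),V(518,580)),('s',(-.15,-.012,.279),V(567,590)),
  ('s',(.023,.028,.328),V(585,322)),('s',(.023,-.028,.328),V(675,342)),('s',(-.023,-.028,.328),V(660,388)),('s',(-.023,.028,.328),V(555,372))]
  y,r=fit(C,o,[.35,-.3,-1.57]);print(d,y,np.degrees(y[2]),(r**2).sum());print(np.round(r,1).tolist())
  c,s=np.cos(y[2]),np.sin(y[2]);print('seat',y[0]-.12*c,y[1]-.12*s)
s=env.observe();R=np.array(s['tool_rot']);print(s['time_s'],np.degrees(np.arctan2(R[1,1],R[0,1])),s['position'])
```

```text
0.012 [ 0.50546405 -0.30828249 -1.79811552] -103.02443038721974 43.30189665311305
[[-1.1, 0.2], [-1.1, 0.3], [-0.0, 0.8], [-0.9, 0.7], [-1.0, 0.3], [2.2, 0.6], [1.5, 1.2], [1.8, 1.7], [-1.5, 0.4], [-2.7, 0.2], [-1.8, -0.6], [-0.8, -1.1], [-2.1, -0.8], [-0.6, -1.3]]
seat 0.5325080319095047 -0.19136960600791159
0.016 [ 0.5054945  -0.30889721 -1.7949904 ] -102.8453744376413 30.4113220504867
[[-0.9, 0.4], [-0.8, 0.5], [0.2, 0.8], [-0.7, 0.7], [-0.7, 0.3], [0.8, 0.3], [0.3, 1.0], [0.7, 1.3], [-1.3, 0.3], [-2.6, 0.1], [-1.9, -0.8], [-0.8, -1.2], [-2.1, -1.0], [-0.6, -1.4]]
seat 0.5321729798266388 -0.19190037561807838
0.02 [ 0.50552105 -0.30999508 -1.7907853 ] -102.60443981131316 27.847707756207065
[[-0.4, 0.6], [-0.4, 0.8], [0.7, 0.9], [-0.2, 0.6], [-0.1, 0.2], [-0.3, 0.0], [-0.7, 0.8], [-0.2, 0.9], [-1.1, 0.1], [-2.3, -0.2], [-1.9, -1.0], [-0.8, -1.5], [-2.1, -1.2], [-0.5, -1.6]]
seat 0.5317073155697895 -0.1928870956608412
0.025 [ 0.50536426 -0.31059192 -1.78753435] -102.41817417097295 39.062832074208174
[[-0.2, 0.9], [-0.1, 1.1], [0.9, 1.0], [0.0, 0.7], [0.3, 0.3], [-2.0, -0.3], [-2.2, 0.5], [-1.7, 0.5], [-0.8, -0.0], [-2.1, -0.3], [-1.9, -1.1], [-0.7, -1.6], [-2.0, -1.4], [-0.5, -1.8]]
seat 0.5311696778198797 -0.19339942935488452
1.2 75.57098140569673 [0.13702198 0.53264873 0.2313352 ]
```

```bash
python3 -m crank '[8.5,0,0,-0.25,0.125, 8.5,0,0,-0.25,0.125, 8.5,0,0,-0.25,0.125, 8.5,0,0,-0.25,0.125, 8.5,0,0,-0.25,0.125, 8.5,0,0,-0.25,0.125, 8.5,0,0,-0.25,0.125, 8.5,0,0,-0.25,0.125]' && python3 -m crank '[8.5,0,0,0,0.125, 8.5,0,0,0,0.125, 8.5,0,0,0,0.125, 8.5,0,0,0,0.018, 8.5,-3,2.7,0,0, 8.5,-3,2.7,0,0, 8.5,-3,2.7,0,0, 8.5,-3,2.7,0,0]' && python3 -m crank '[8.5,-3,2.7,0,0, 8.5,-3,2.7,0,0, 8.5,-3,2.7,0,0, 8.5,-3,2.7,0,0, 8.5,-3,2.7,0,0, 8.5,-3,2.7,0,0, 8.5,-3,2.7,0,0, 8.5,-3,2.7,0,0]'
python3 - <<'E'
from rig import env
import numpy as np
s=env.observe();R=np.array(s['tool_rot']);p=np.array(s['position'])
print(s['time_s'],np.degrees(np.arctan2(R[1,1],R[0,1])),p,s['q'],s['ft_force'])
print('shift cm',100*R.T@(np.array([.5375,.0161,.2])-p))
E
```

```text
time_s: 1.87
position: [0.137, 0.5326, 0.2514]
tool_rot: [[-0.308, 0.951, -0.0], [0.951, 0.308, -0.0], [-0.0, -0.0, -1.0]]
ft_force: [0.5, -0.8, 0.3]
grip_width: 0.0851
gripper_force: 0.0
time_s: 2.53
position: [0.2364, 0.4035, 0.2513]
tool_rot: [[0.069, 0.998, 0.0], [0.998, -0.069, 0.0], [0.0, 0.0, -1.0]]
ft_force: [1.6, 0.6, 0.1]
grip_width: 0.0848
gripper_force: 0.0
time_s: 3.2
position: [0.4344, 0.1478, 0.2516]
tool_rot: [[0.071, 0.997, 0.001], [0.997, -0.071, 0.0], [0.0, 0.001, -1.0]]
ft_force: [0.0, 0.7, 0.7]
grip_width: 0.0847
gripper_force: 0.0
3.2 -4.054929934992021 [0.4343756  0.14776933 0.25156628] [3.94778907e+00 1.16685271e+01 8.56819051e+01 2.93277501e-03
 8.26160393e+01 8.00234078e+00] [0.02317035 0.71519106 0.66229355]
shift cm [-12.40543117  11.21474271   5.16141369]
```

```bash
python3 -m crank '[8.5,-3.1,2.8,0,0, 8.5,-3.1,2.8,0,0, 8.5,-3.1,2.8,0,0, 8.5,-3.1,2.8,0,0, 8.5,0,0,1.2,0, 8.5,0,0,1.2,0, 8.5,0,0,1.2,0, 8.5,0,0,0,0]'
python3 - <<'E'
from rig import env,optics
import numpy as np,cv2
from geo import proj
s=env.observe();R=np.array(s['tool_rot']);p=np.array(s['position'])
print('shift cm',100*R.T@(np.array([.5375,.0161,.151])-p))
t=[]
for n,(u,v) in (("side",(270,235)),("top",(280,190))):
    c=optics.get_image(n)
    im=c['color'][:,:,::-1][v-50:v+50,u-50:u+50];im=cv2.resize(im,None,fx=4,fy=4,interpolation=cv2.INTER_CUBIC)
    for P in (p,[.5375,.0161,.192]):
        q=(proj(c,P)[0]-[u-50,v-50])*4;cv2.circle(im,tuple(int(a) for a in q),4,(0,255,0),1)
    t.append(im)
cv2.imwrite('pics/c3.png',np.hstack(t))
E
```

```text
time_s: 3.87
position: [0.535, 0.0179, 0.2132]
tool_rot: [[0.072, 0.997, -0.004], [0.997, -0.072, 0.001], [0.0, -0.004, -1.0]]
ft_force: [-0.0, -0.3, -0.4]
grip_width: 0.0852
gripper_force: 0.0
shift cm [-0.1672723   0.28952844  6.21382343]
```

View pics/c3.png

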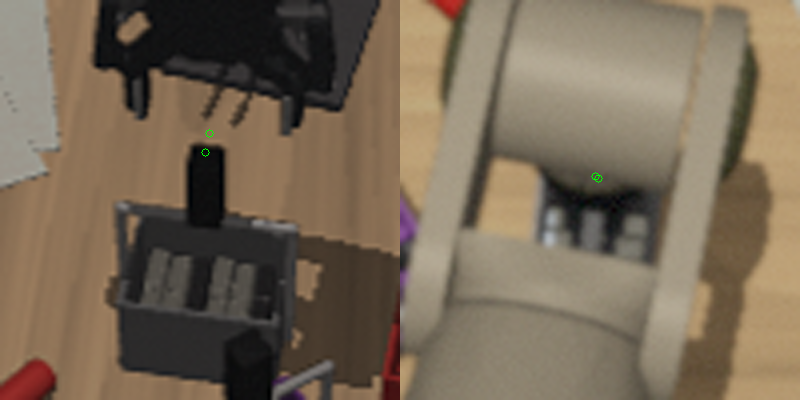

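In the side crop the open fingers straddle the grip, and the target circles sit on its top at crop px (205,152). Next: small correction, descend and grip.

```bash
python3 -m crank '[8.5,-0.17,0.29,0,0, 8.5,0,0,1.0,0, 8.5,0,0,1.2,0, 8.5,0,0,1.2,0, 8.5,0,0,1.2,0, 8.5,0,0,1.0,0, 8.5,0,0,0.6,0, 8.5,0,0,0,0]' && python3 -m crank '[2,0,0,0,0, 2,0,0,0,0, 2,0,0,0,0, 2,0,0,0,0, 2,0,0,0,0, 2,0,0,0,0, 2,0,0,0,0, 2,0,0,0,0]' 60
```

```text
time_s: 4.63
position: [0.5385, 0.0162, 0.1529]
tool_rot: [[0.073, 0.997, -0.001], [0.997, -0.073, 0.0], [0.0, -0.001, -1.0]]
ft_force: [-0.6, 0.1, 0.2]
grip_width: 0.0848
gripper_force: 0.0
time_s: 5.3
position: [0.5389, 0.0161, 0.1537]
tool_rot: [[0.074, 0.997, 0.001], [0.997, -0.074, -0.0], [-0.0, 0.001, -1.0]]
ft_force: [1.4, -0.4, 3.3]
grip_width: 0.0235
gripper_force: 59.8
```

```bash
python3 -m crank '[2,0,0,-0.3,0, 2,0,0,-0.6,0, 2,0,0,-1,0, 2,0,0,-1.5,0, 2,0,0,-1.8,0, 2,0,0,-1.8,0, 2,0,0,-1.8,0, 2,0,0,-1.8,0]' && python3 -m crank '[2,0,0,-1.8,0, 2,0,0,-1.8,0, 2,0,0,-1.5,0.04, 2,0,0,-1.2,0.04, 2,0,0,-0.8,0.04, 2,0,0,-0.3,0.03, 2,0,0,0,0, 2,0,0,0,0]'
python3 - <<'E'
from rig import env
import numpy as np
s=env.observe();R=np.array(s['tool_rot']);p=np.array(s['position'])
print(s['time_s'],np.degrees(np.arctan2(R[1,1],R[0,1])),p,s['ft_force'],s['wrist_torque'],s['grip_width'])
print('shift cm',100*R.T@(np.array([.532,-.192,p[2]])-p))
E
```

```text
time_s: 5.97
position: [0.5379, 0.0163, 0.26]
tool_rot: [[0.074, 0.997, -0.002], [0.997, -0.074, 0.0], [0.0, -0.002, -1.0]]
ft_force: [0.4, 0.7, -4.1]
grip_width: 0.0232
gripper_force: 59.1
time_s: 6.63
position: [0.5382, 0.0162, 0.3329]
tool_rot: [[0.221, 0.975, -0.001], [0.975, -0.221, 0.0], [-0.0, -0.001, -1.0]]
ft_force: [0.4, -0.2, -6.0]
grip_width: 0.0235
gripper_force: 59.2
6.6333 -12.781475475374105 [0.53817478 0.01620737 0.33292168] [ 0.36516979 -0.18634852 -6.00395427] [-0.01779417 -0.05362764 -0.02285476] 0.023538996780452855
shift cm [-2.04414256e+01  4.00405653e+00 -3.16140351e-03]
```

The hook has to slip in between the bar and the pail rim from the outside. That means the bar axis must stay between about 0.287 and 0.302, so I'll aim for 0.294, which is TCP z ≈ 0.318. First I'll stop 10 cm short and check.

```bash
python3 -m crank '[2,-0.5,0.1,0,0, 2,-1.3,0.25,0.2,0, 2,-2,0.4,0.4,0, 2,-2.2,0.45,0.4,0, 2,-2.1,0.4,0.3,0, 2,-1.5,0.3,0.2,0, 2,-0.8,0.1,0,0, 2,0,0,0,0]'
python3 - <<'E'
from rig import env,optics
import numpy as np,cv2
from geo import proj
s=env.observe();R=np.array(s['tool_rot']);p=np.array(s['position'])
print(p,s['ft_force'],'shift cm',100*R.T@(np.array([.532,-.192,.318])-p))
t=[]
a=np.radians(-102.8);Z=np.array([[np.cos(a),-np.sin(a),0],[np.sin(a),np.cos(a),0],[0,0,1]])
sc=np.array([.532,-.192,0])+Z@[.12,0,0]
tips=[sc+Z@[-.15,y,.279] for y in(.012,-.012)]
bar=[p+R@[0,y,.0237] for y in(-.058,0,.058)]
for n,(u,v) in (("side",(272,160)),("top",(350,190))):
    c=optics.get_image(n)
    im=c['color'][:,:,::-1][v-75:v+75,u-50:u+50];im=cv2.resize(im,None,fx=4,fy=4,interpolation=cv2.INTER_CUBIC)
    for P,col in [(x,(0,255,0)) for x in tips]+[(x,(0,0,255)) for x in bar]:
        q=(proj(c,P)[0]-[u-50,v-75]+.5)*4;cv2.circle(im,tuple(int(x) for x in q),4,col,1)
    t.append(im)
cv2.imwrite('pics/c4.png',np.hstack(t))
E
```

```text
time_s: 7.3
position: [0.5346, -0.0918, 0.3178]
tool_rot: [[0.224, 0.974, -0.001], [0.974, -0.224, -0.0], [-0.0, -0.001, -1.0]]
ft_force: [-0.4, 0.6, -4.3]
grip_width: 0.0231
gripper_force: 59.1
[ 0.53461035 -0.09175671  0.31778813] [-0.36763032  0.6011436  -4.32245825] shift cm [-9.82717774  1.99547755 -0.02007121]
```

View pics/c4.png

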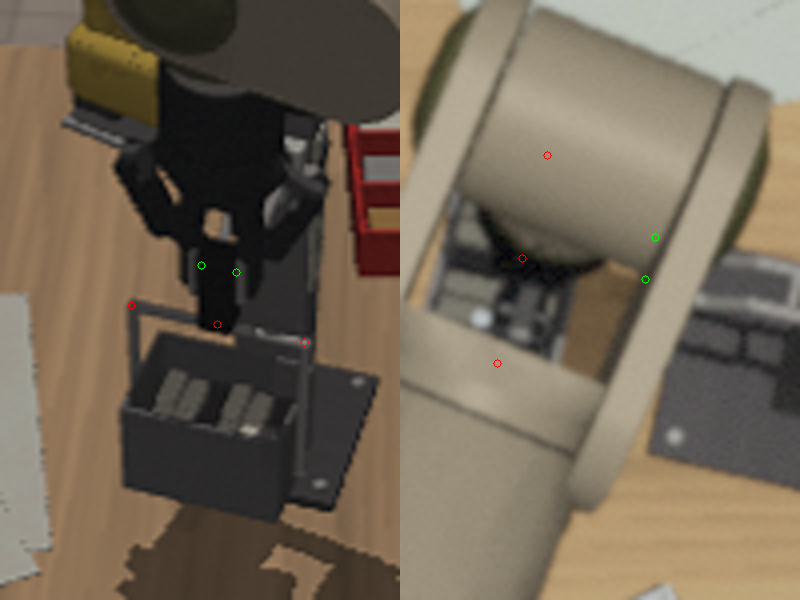

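```bash
python3 -m crank '[2,-0.4,0.08,0,0, 2,-0.6,0.12,0,0, 2,-0.6,0.12,0,0, 2,-0.6,0.12,0,0, 2,-0.6,0.12,0,0, 2,-0.6,0.12,0,0, 2,-0.6,0.12,0,0, 2,-0.6,0.12,0,0]'
python3 - <<'E'
from rig import env,optics,spotter
import numpy as np,cv2
s=env.observe();R=np.array(s['tool_rot']);p=np.array(s['position'])
print(p,s['ft_force'],s['wrist_torque'],'shift cm',100*R.T@(np.array([.532,-.192,.318])-p))
t=[]
for n,(u,v) in (("side",(280,160)),("top",(375,190))):
    c=optics.get_image(n)
    im=c['color'][:,:,::-1][v-60:v+60,u-40:u+40];t.append(cv2.resize(im,None,fx=5,fy=5,interpolation=cv2.INTER_CUBIC))
cv2.imwrite('pics/c5.png',np.hstack(t))
E
```

```text
time_s: 8.07
position: [0.5337, -0.1373, 0.3183]
tool_rot: [[0.222, 0.975, -0.0], [0.975, -0.222, -0.0], [-0.0, -0.0, -1.0]]
ft_force: [-0.1, -0.3, -5.6]
grip_width: 0.0237
gripper_force: 59.2
[ 0.53366471 -0.13728088  0.31831859] [-0.12406234 -0.34647154 -5.63448645] [0.01061657 0.01785391 0.00746024] shift cm [-5.37202328  1.05398944  0.03187443]
```

View pics/c5.png

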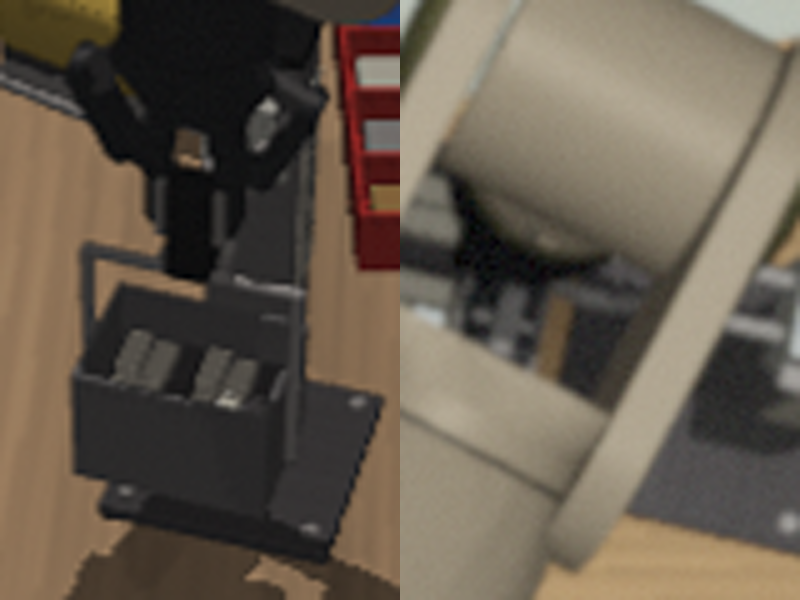

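There's no contact, and the hook is still hidden behind the grip. I'll continue slowly and watch the force.

```bash
python3 -m crank '[2,-0.45,0.09,0,0, 2,-0.45,0.09,0,0, 2,-0.4,0.08,0,0, 2,-0.4,0.08,0,0, 2,-0.4,0.08,0,0, 2,-0.4,0.08,0,0, 2,-0.2,0.04,0,0, 2,0,0,0,0]'
python3 - <<'E'
from rig import env,optics
import numpy as np
s=env.observe();R=np.array(s['tool_rot']);p=np.array(s['position']);
f=[]
for i in range(6): optics.get_image("side"); f.append(env.observe()['ft_force'])
print('shift cm',100*R.T@(np.array([.532,-.192,.318])-p),np.mean(f,0),np.std(f,0))
E
```

```text
time_s: 8.83
position: [0.533, -0.1646, 0.3182]
tool_rot: [[0.223, 0.975, -0.0], [0.975, -0.223, -0.0], [-0.0, -0.0, -1.0]]
ft_force: [0.5, -0.6, -4.1]
grip_width: 0.0237
gripper_force: 59.2
shift cm [-2.69271978  0.51679846  0.02368282] [ 0.08875585  0.43572619 -4.23745933] [0.43294086 0.3551131  0.26081782]
```

```bash
python3 -m crank '[2,-0.4,0.08,0,0, 2,-0.45,0.08,0,0, 2,-0.45,0.09,0,0, 2,-0.45,0.09,0,0, 2,-0.45,0.08,0,0, 2,-0.3,0.06,0,0, 2,-0.2,0.04,0,0, 2,0,0,0,0]'
python3 - <<'E'
from rig import env,optics
import numpy as np,cv2
s=env.observe();R=np.array(s['tool_rot']);p=np.array(s['position']);
f=[]
for i in range(8): c=optics.get_image("side"); f.append(env.observe()['ft_force'])
print('shift cm',100*R.T@(np.array([.532,-.192,.318])-p),np.mean(f,0),np.std(f,0))
t=[]
for n,(u,v) in (("side",(285,140)),("top",(385,190))):
    c=optics.get_image(n)
    im=c['color'][:,:,::-1][v-60:v+60,u-40:u+40];t.append(cv2.resize(im,None,fx=5,fy=5,interpolation=cv2.INTER_CUBIC))
cv2.imwrite('pics/c6.png',np.hstack(t))
E
```

```text
time_s: 9.8
position: [0.532, -0.1921, 0.3182]
tool_rot: [[0.223, 0.975, -0.0], [0.975, -0.223, -0.0], [-0.0, -0.0, -1.0]]
ft_force: [1.0, 0.1, -5.2]
grip_width: 0.0236
gripper_force: 59.2
shift cm [ 0.00983939 -0.00374824  0.02442308] [-0.04507388  0.18069254 -4.58532141] [0.36322927 0.83201982 0.47058438]
```

View pics/c6.png

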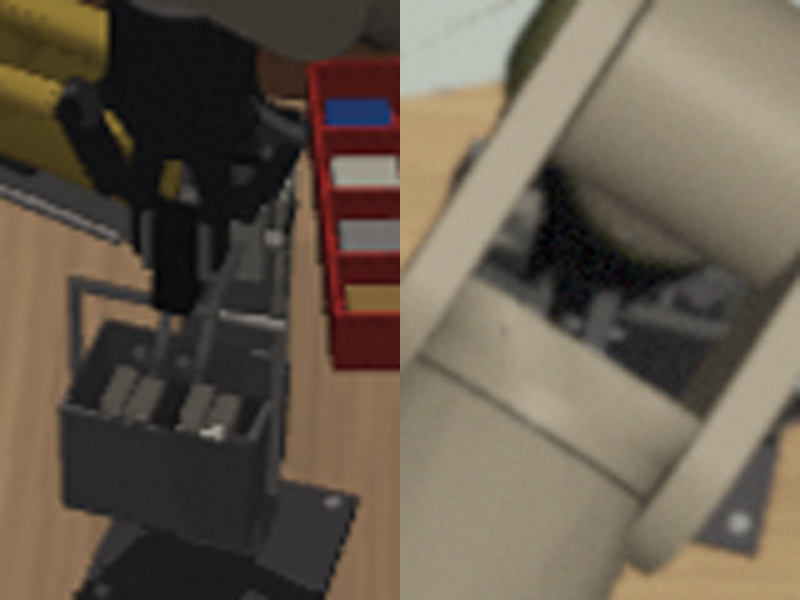

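The prongs sit symmetrically either side of the grip, at crop x≈157 and 203 with the grip at 177, and the bar is inside the lip. I'll lower it to just above the seat, then ease it down.

```bash
python3 -m crank '[2,0,0,0.3,0, 2,0,0,0.4,0, 2,0,0,0.4,0, 2,0,0,0.4,0, 2,0,0,0.4,0, 2,0,0,0.3,0, 2,0,0,0.3,0, 2,0,0,0.2,0]'
python3 - <<'E'
from rig import env,optics
import numpy as np
f=[]
for i in range(8): c=optics.get_image("side"); f.append(env.observe()['ft_force'])
print(np.mean(f,0),np.std(f,0),env.observe()['position'],env.observe()['wrist_torque'])
E
python3 -m crank '[2,0,0,0.15,0, 2,0,0,0.15,0, 2,0,0,0.15,0, 2,0,0,0.15,0, 2,0,0,0.15,0, 2,0,0,0.15,0, 2,0,0,0.15,0, 2,0,0,0.15,0]'
python3 - <<'E'
from rig import env,optics
import numpy as np
f=[]
for i in range(8): c=optics.get_image("side"); f.append(env.observe()['ft_force'])
print(np.mean(f,0),np.std(f,0),env.observe()['position'],env.observe()['wrist_torque'])
E
```

```text
time_s: 10.97
position: [0.532, -0.1916, 0.2909]
tool_rot: [[0.222, 0.975, -0.0], [0.975, -0.222, 0.0], [0.0, -0.0, -1.0]]
ft_force: [0.5, -0.2, -5.5]
grip_width: 0.0231
gripper_force: 59.1
[-0.16795604  0.0486747  -4.72248868] [0.37786376 0.38778468 0.73648967] [ 0.53209245 -0.19161941  0.2915176 ] [-0.00838071 -0.04219494 -0.04978786]
time_s: 12.03
position: [0.5321, -0.1916, 0.2793]
tool_rot: [[0.222, 0.975, 0.0], [0.975, -0.222, -0.0], [-0.0, 0.0, -1.0]]
ft_force: [-0.0, -0.2, -4.9]
grip_width: 0.0232
gripper_force: 59.3
[ 0.15369151 -0.30438367 -3.97151692] [0.65999682 0.49961526 0.79279605] [ 0.53207182 -0.19161959  0.27941064] [-0.04509279  0.01075789 -0.09370952]
```

```bash
python3 -m crank '[2,0,0,0.15,0, 2,0,0,0.15,0, 2,0,0,0.15,0, 2,0,0,0.15,0, 2,0,0,0.15,0, 2,0,0,0.15,0, 2,0,0,0.15,0, 2,0,0,0.15,0]' | grep -E "pos|ft_" 
python3 -m crank '[2,0,0,0.15,0, 2,0,0,0.15,0, 2,0,0,0.15,0, 2,0,0,0.15,0, 2,0,0,0.15,0, 2,0,0,0.1,0, 2,0,0,0.1,0, 2,0,0,0,0]' | grep -E "pos|ft_"
python3 - <<'E'
from rig import env,optics
import numpy as np
f=[];w=[]
for i in range(16): c=optics.get_image("side"); s=env.observe();f.append(s['ft_force']);w.append(s['wrist_torque'])
print(np.mean(f,0),np.std(f,0)/4,s['time_s'],s['position'],np.mean(w,0))
E
```

```text
position: [0.5321, -0.1916, 0.2672]
ft_force: [-0.0, -1.4, -3.3]
position: [0.5321, -0.1916, 0.2577]
ft_force: [1.0, -0.7, -2.2]
[ 0.26864562 -1.53833294 -1.52044442] [0.16526873 0.12411357 0.08168642] 14.5667 [ 0.53204433 -0.19158915  0.25781359] [-0.23078111  0.01456268  0.01335998]
```

The spring is carrying 3.1 N. However, the -y reaction (1.5 N) shows the bar resting on the outer lip's slope, several mm too far out. I'll slide gently towards the column until that side force is gone.

```bash
cat > f.py <<'E'
from rig import env,optics
import numpy as np
f=[]
for i in range(12): optics.get_image("side"); s=env.observe();f.append(s['ft_force'])
print('MEAN',np.round(np.mean(f,0),2),s['time_s'],np.round(s['position'],4))
E
python3 -m crank '[2,-0.1,0,0,0, 2,-0.1,0,0,0, 2,-0.1,0,0,0, 2,-0.1,0,0,0, 2,-0.05,0,0,0, 2,-0.05,0,0,0, 2,0,0,0,0, 2,0,0,0,0]' | grep -E "pos|ft_"; python3 f.py
python3 -m crank '[2,-0.1,0,0,0, 2,-0.1,0,0,0, 2,-0.05,0,0,0, 2,0,0,0,0, 2,0,0,0,0, 2,0,0,0,0, 2,0,0,0,0, 2,0,0,0,0]' | grep -E "pos|ft_"; python3 f.py
```

```text
position: [0.5309, -0.1962, 0.2578]
ft_force: [0.7, 0.3, -2.5]
MEAN [ 0.27  1.88 -2.35] 15.8333 [ 0.5309 -0.1963  0.2578]
position: [0.5306, -0.1975, 0.2576]
ft_force: [2.8, 7.7, -2.3]
MEAN [ 2.09  8.31 -2.34] 17.1 [ 0.5306 -0.1975  0.2577]
```

The bar has dropped into the trough: the hook rose about 8 mm and the vertical fit agrees. It's now pressing the inner slope, so I overshot slightly and will back off.

```bash
python3 -m crank '[2,0.1,0,0,0, 2,0.1,0,0,0, 2,0.1,0,0,0, 2,0.03,0,0,0, 2,0,0,0,0, 2,0,0,0,0, 2,0,0,0,0, 2,0,0,0,0]' | grep -E "pos|ft_"; python3 f.py
```

```text
position: [0.5311, -0.196, 0.2579]
ft_force: [-0.4, -1.5, -2.8]
MEAN [-0.95 -2.15 -2.15] 18.3667 [ 0.5311 -0.1958  0.2579]
```

```bash
python3 -m crank '[2,-0.03,0,0,0, 2,0,0,0,0, 2,0,0,0.1,0, 2,0,0,0.1,0, 2,0,0,0.1,0, 2,0,0,0.1,0, 2,0,0,0.1,0, 2,0,0,0,0]' | grep -E "pos|ft_"; python3 f.py
```

```text
position: [0.531, -0.1959, 0.2526]
ft_force: [1.1, -1.8, -2.2]
MEAN [-0.14 -1.21 -2.41] 19.6333 [ 0.5311 -0.196   0.2528]
```

The vertical reading isn't following the 10 mm/N I expect, so I'll look before going on.

Run:
```python
from rig import env,optics
import numpy as np,cv2
from geo import proj
s=env.observe();R=np.array(s['tool_rot']);p=np.array(s['position'])
bar=[p+R@[0,y,.0237] for y in(-.058,0,.058)]
t=[]
for n,(u,v) in (("side",(285,145)),("top",(395,195))):
    ims=[]
    for i in range(4): c=optics.get_image(n);ims.append(c['color'][:,:,::-1].astype(float))
    im=np.mean(ims,0)[v-50:v+50,u-33:u+33]*1.4;im=cv2.resize(np.clip(im,0,255).astype(np.uint8),None,fx=6,fy=6,interpolation=cv2.INTER_CUBIC)
    for P in bar:
        q=(proj(c,P)[0]-[u-33,v-50]+.5)*6;cv2.circle(im,tuple(int(x) for x in q),4,(0,0,255),1)
    t.append(im)
cv2.imwrite('pics/c7.png',np.hstack(t));print(s['wrist_torque'],s['joint_efforts'])
```

```text
[-0.21147231  0.06213651  0.07898558] [ 4.95228153e-01 -4.74021649e+01 -2.42314321e+01  2.37497762e-01
  1.49769452e-01  1.18375217e-02]
```

View pics/c7.png

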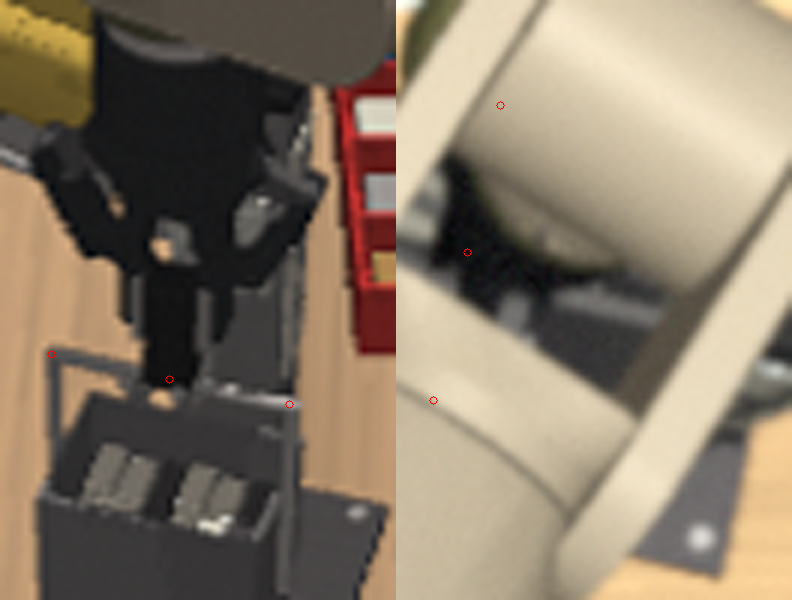

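The projected bar circles lie on the real bar, so nothing has slipped, and the prongs sit either side of the grip. The misfit is within the slow noise of the force sensor. I'll continue down, and null the side force as I go.

```bash
cat > f.py <<'E'
from rig import env,optics
import numpy as np
f=[];t=[]
for i in range(8): optics.get_image("side"); s=env.observe();f.append(s['ft_force']);t.append(s['joint_efforts'][:3])
print('MEAN',np.round(np.mean(f,0),2),s['time_s'],np.round(s['position'],4),np.round(np.mean(t,0),3),np.round(np.std(t,0),3))
E
python3 -m crank '[2,-0.02,0,0.1,0, 2,0,0,0.15,0, 2,0,0,0.15,0, 2,0,0,0.15,0, 2,0,0,0.15,0, 2,0,0,0.15,0, 2,0,0,0.1,0, 2,0,0,0,0]' | grep -E "pos|ft_"; python3 f.py
```

```text
position: [0.531, -0.1961, 0.2431]
ft_force: [0.0, 0.9, -1.1]
MEAN [ 0.54  0.73 -1.23] 21.1 [ 0.531  -0.1961  0.2434] [ -0.519 -46.87  -23.92 ] [0.039 0.06  0.054]
```

```bash
python3 -m crank '[2,0.01,0,0.1,0, 2,0,0,0.15,0, 2,0,0,0.15,0, 2,0,0,0.15,0, 2,0,0,0.15,0, 2,0,0,0.1,0, 2,0,0,0,0, 2,0,0,0,0]' | grep -E "pos|ft_"; python3 f.py
```

```text
position: [0.531, -0.1961, 0.2353]
ft_force: [0.0, 0.5, -0.1]
MEAN [ 0.19  0.17 -0.29] 22.1667 [ 0.531  -0.1961  0.2354] [ -0.28  -46.573 -23.481] [0.018 0.043 0.01 ]
```

```bash
python3 -m crank '[2,0,0,0.1,0, 2,0,0,0.1,0, 2,0,0,0.1,0, 2,0,0,0.05,0, 2,0,0,0,0, 2,0,0,0,0, 2,0,0,0,0, 2,0,0,0,0]' | grep -E "pos|ft_"; python3 f.py; for i in 1 2; do python3 -m crank '[2,0,0,0,0, 2,0,0,0,0, 2,0,0,0,0, 2,0,0,0,0, 2,0,0,0,0, 2,0,0,0,0, 2,0,0,0,0, 2,0,0,0,0]' | grep -E "ft_"; python3 f.py; done
```

```text
position: [0.531, -0.1961, 0.2319]
ft_force: [-0.3, 1.7, -0.1]
MEAN [0.48 0.16 0.56] 23.2333 [ 0.531  -0.1961  0.2318] [ -0.201 -46.467 -23.24 ] [0.005 0.006 0.008]
ft_force: [-0.2, -0.3, 0.1]
MEAN [0.44 0.13 0.04] 24.3 [ 0.531  -0.1961  0.2318] [ -0.169 -46.475 -23.194] [0.002 0.001 0.003]
ft_force: [-0.5, 0.2, -0.4]
MEAN [0.31 0.21 0.04] 25.3667 [ 0.531  -0.1961  0.2318] [ -0.157 -46.478 -23.177] [0.001 0.    0.001]
```

The side forces and vertical force are now about zero: the spring carries the whole weight. I'll reduce the grip, open gently and check.

```bash
python3 -m crank '[2.2,0,0,0,0, 2.2,0,0,0,0, 2.3,0,0,0,0, 2.35,0,0,0,0, 2.4,0,0,0,0, 2.45,0,0,0,0, 2.5,0,0,0,0, 2.6,0,0,0,0]' 20; python3 -m crank '[2.7,0,0,0,0, 2.9,0,0,0,0, 3.2,0,0,0,0, 3.6,0,0,0,0, 4,0,0,0,0, 4.5,0,0,0,0, 5,0,0,0,0, 5,0,0,0,0]'; python3 f.py
```

```text
time_s: 26.03
position: [0.5309, -0.1961, 0.2318]
tool_rot: [[0.222, 0.975, -0.0], [0.975, -0.222, -0.0], [-0.0, -0.0, -1.0]]
ft_force: [-0.6, 0.5, -0.1]
grip_width: 0.0258
gripper_force: 0.0
time_s: 26.7
position: [0.531, -0.1961, 0.2318]
tool_rot: [[0.222, 0.975, 0.0], [0.975, -0.222, 0.0], [0.0, 0.0, -1.0]]
ft_force: [0.2, 0.2, -0.4]
grip_width: 0.0499
gripper_force: 0.0
MEAN [0.21 0.45 0.14] 27.1 [ 0.531  -0.1961  0.2318] [-1.0000e-03 -4.6518e+01 -2.3321e+01] [0.001 0.001 0.   ]
```

```bash
python3 -m crank '[5,0,0,-0.3,0, 5,0,0,-0.6,0, 5,0,0,-1,0, 5,0,0,-1,0, 5,0,0,-1,0, 5,0,0,-1.2,0, 5,0,0,-1.5,0, 5,0,0,-1.5,0]' && python3 -m crank '[5,0,0,-2,0, 5,0,0,-2,0, 5,0,0,-2,0, 5,0,0,-2,0, 5,2,0,0,0, 5,3,0,0,0, 5,3,0,0,0, 5,3,0,0,0]' && python3 -m crank '[5,3,0,0,0, 5,3,0,0,0, 5,3,0,0,0, 5,3,0,0,0, 5,2,0,0,0, 5,0,0,0,0, 5,0,0,0,0, 5,0,0,0,0]'
python3 - <<'E'
from rig import env,optics
import numpy as np,cv2
I={}
for n in("side","top"):
    a=optics.get_image(n)['color'][:,:,::-1]
    for i in range(10): b=optics.get_image(n)['color'][:,:,::-1]
    I[n]=b; print(n,np.abs(a.astype(float)-b)[80:230,230:450].max())
t=[cv2.resize(I["side"][90:210,235:335],None,fx=4,fy=5),cv2.resize(I["top"],(400,300)),cv2.resize(I["top"][150:250,340:460],(400,300))]
cv2.imwrite('pics/end.png',np.hstack([t[0],np.vstack(t[1:])]))
E
```

```text
time_s: 27.77
position: [0.5309, -0.196, 0.314]
tool_rot: [[0.222, 0.975, 0.0], [0.975, -0.222, -0.0], [-0.0, 0.0, -1.0]]
ft_force: [-0.5, 0.4, 1.0]
grip_width: 0.0501
gripper_force: 0.0
time_s: 28.43
position: [0.5554, -0.0877, 0.3936]
tool_rot: [[0.223, 0.975, 0.001], [0.975, -0.223, -0.0], [-0.0, 0.001, -1.0]]
ft_force: [-0.1, 0.3, 0.1]
grip_width: 0.05
gripper_force: 0.0
time_s: 29.1
position: [0.5864, 0.0471, 0.3931]
tool_rot: [[0.223, 0.975, 0.0], [0.975, -0.223, -0.0], [-0.0, 0.0, -1.0]]
ft_force: [-0.5, -0.0, 0.0]
grip_width: 0.0498
gripper_force: 0.0
side 56.0
top 27.0
```

View pics/end.png

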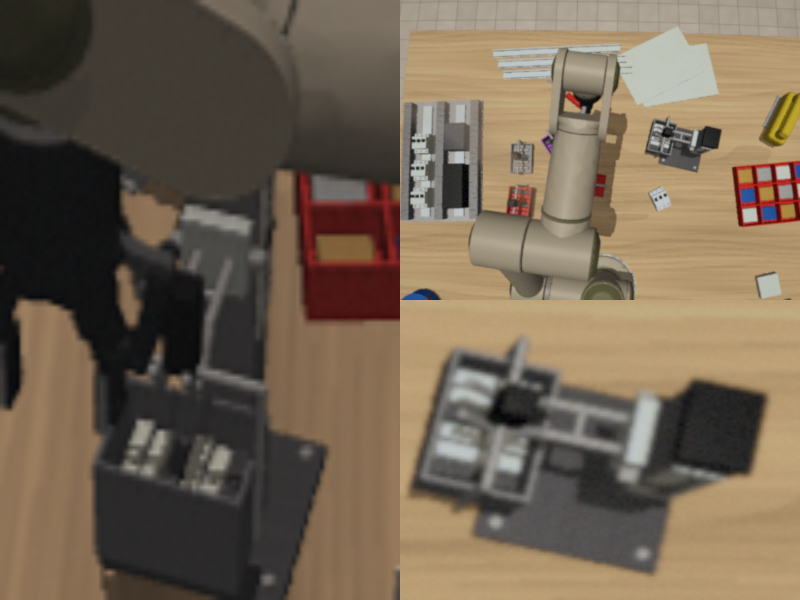

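The pail hangs level in the twin hook, with the grip at crop (520,405) and the bar across both prongs. The bystanders visible in the pictures are where they were, and the arm is well clear.

```bash
python3 -c "
from rig import env
print(env.close_job())"
```

```text
the job is handed in; nothing more can be done
None
```

The deep pail now hangs level in the scale's twin hook with the spring carrying its whole weight (about 5 N, roughly 0.5 kg), and I handed the job in after about 30 s; while centring the bar I briefly pressed sideways on the hook with about 8 N before backing off, and the judge's verdict was not shown.

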